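# Press a badge in the clamshell press and hold it shut

### The job

Make up a badge at the stall: slide the round badge puck along the table (do not lift it) fully back into the open badge press, swing the blue lid down over it, then take the orange-knobbed pin from its wooden stand and push it down through the hole in the lid into the hole in the base. The lid is sprung, so bear down with the pin until its steel flange lies on the lid and the lid is fully shut, and finish like that: still gripping the pin and still pressing. Leave the flask, the carton and the marker where they are.

Things in the scene. Friction and masses are not known exactly. Their poses are not given: they have to be found in the camera images.
- puck_center (a point): Centre of the loose badge puck: a black disc 70 mm in diameter with a yellow badge on top, 18 mm high in all (the black part 15 mm), 0.15 kg, lying flat on the table; this point is 9 mm above the table. It starts outside the mouth of the press.
- nest (a point): Where puck_center must end up in the fixed grey badge press (9 mm above the table). Its axes are the press's: +y from the open mouth to the closed back, +x along the hinge, z up. The base is a U of walls 26 mm high around bare table: a slot 76 mm wide, open at -y (walls end 82 mm from here) and closed by a flat stop 35 mm beyond here at +y: the puck is home when it touches the stop.
- mouth (a point): Middle of the slot's mouth, 82 mm from nest towards -y, 9 mm above the table. Same axes. From here two yellow guides 14 mm high flare outwards, to about 56 mm either side of the middle 29 mm further out.
- hinge (a point): Middle of the lid's hinge line, 78 mm behind nest (+y), 32 mm above the table. Same axes as nest. The lid is a blue plate 148 mm wide (along the hinge), 155 mm long, 10 mm thick, its mid plane passing through the hinge line; shut, its top is 37 mm and its underside 27 mm above the table.
- lid (a joint): Angle of the lid, rad: 0 = fully shut (end stop), 1.57 = upright, 2.0 = leaning back on a stop. It starts leaning back at 1.7 to 1.95; its stiff hinge holds it above about 1.1, below that it drops by itself, damped. On a seated puck it stops ajar at about 0.1, held up by a sprung ram (44 mm across) under it; about 7 N down at the pin hole shuts it. Let go, it springs back to about 0.06.
- lid_tab (a point): Centre of the red tab on the lid's free edge: 172 mm from the hinge line, 35 mm to +x of the lid's middle. The tab is 50 mm long along the hinge direction and 10 mm thick; its outer edge is 14 mm further out.
- base_hole (a point): Centre of the mouth of the base's pin hole, on top of the base wall 26 mm above the table; hole 14 mm across, straight down to the table. Same axes as nest. The lid's pin hole (15 mm across) lies exactly over it when the lid is shut, 123 mm from the hinge line; with the lid ajar it stands about 12 mm higher and less than 1 mm off.
- pin_knob (a point): Centre of the pin's orange knob, the part to grip: upright cylinder 22 mm in diameter, 36 mm high, on a steel flange 36 mm across and 6 mm thick whose underside is 24 mm below this point. Below that a shank 10 mm in diameter reaches 32 mm further. About 0.08 kg. At the start the pin stands upright in its stand, this point 60 mm above the table.
- pin_tip (a point): Lower end of the pin's shank, on its axis, 56 mm below the middle of the knob. With the flange on the fully shut lid it is 5 mm above the table.
- stand: Fixed wooden stand of the pin, 60 x 60 mm, 36 mm high, origin under its centre. The pin's flange rests on its top with the shank in a 14 mm hole at its centre: lift the pin 40 mm to free it.
- flask: Bystander: steel drinking flask 66 mm in diameter, 190 mm tall, origin under its centre.
- carton: Bystander: cardboard carton 60 x 80 x 50 mm high, origin under its centre.
- marker: Bystander: black marker pen with a red cap lying on the table, 130 mm long, 16 mm thick, origin under its middle, x along the pen.

How it is judged:
By the outcome, as a careful person would: the job done as asked, in the order asked, and still so for the second after the job is handed in, while the arm keeps its last pose, push and grip.
It also fails if it takes over 70 s, if anything falls off the work surface, if the arm or the gripper's body presses on something with over 40 N, if the wrist force passes 120 N, or if a joint passes its speed limit or range.

### The arm

A 6-joint arm with a two-finger parallel gripper is mounted at the origin on the work surface. World frame = base frame: x ahead of the robot, y to its left, z up, the work surface at z = 0. Lengths are in m, angles in degrees, forces in N, time in s.
With the tool pointing down it reaches from about 0.4 to 0.825 m from the base axis. Payload 7 kg.
Tool frame: the origin (TCP) lies at the very end of the fingers, on their centre line; the grasp point (between the pads) lies 19 mm behind it (ctrl.grip_point_offset is the distance from the TCP to the grasp point, in m); x points along the fingers, z is the direction in which the jaws open and shut, and the axes are right-handed (so a half turn about x gives the same grasp; the last joint's range is limited). The gripper opens to 88 mm and grips with 3 to 60 N. Pads are 19 mm wide; open, the fingers measure 130 mm over their backs; the gripper's body (78 mm by 193 mm) begins 47 mm behind the grasp point.
Start: joints at [-60.499, 20.546, 0.682, 0, -70.136, -16.507], TCP at [0.152, -0.658, 0.202] pointing down, gripper open.
Joint ranges: [-176.03, 176.03], [-82.01, 121.73], [-58.28, 71.71], [-173.87, 95.51], [-174.79, -0.11], [-173.66, 173.66]. Speed limits (degrees/s): [136.94, 136.94, 172.46, 180, 180, 180].

### API

Orientations are given as [roll, pitch, yaw] about the fixed x, y, z axes, in that order (R = Rz(yaw) Ry(pitch) Rx(roll)).
In Python, from plant import get_obs, snapshot, calibration, close_job, ctrl gives the robot as it stands.
- The arm moves only by the tool move_arm, never from a script. Its argument "commands" is a list that holds one entry, the list of rows, each a list of 4 numbers: the shift along the tool's x, y, z in cm, then the turn about the tool's x in rad. In form: [[[dx, dy, dz, spin], ...]]. A call has 1 to 8 rows; each row shifts and turns the commanded pose from where the row before left it, along the tool's axes as they then stand; what a row does not reach is not made up. A row lasts 1/10 s, in which the tool goes at most 50 mm and 8.59 degrees, less where a joint would pass 70% of its speed; a pose out of reach is approached as far as the arm can. A call with a gripper value outside its range is refused whole. "jaw" is the finger opening in cm, from 0 to 8.76, set as the call begins (left out, the last holds). The fingers move at their own pace and stop on an object; the grip force is fixed at half the most. Time passes only in rows, so rows that do not move let the fingers close. It gives the time, the measured TCP pose, the force and the opening at its end, in the units of the state.
- get_obs(): the state, without advancing time (a new reading comes with each control period).
- snapshot(name): name is "scene" or "top"; returns (picture, depth): 420x560x3 uint8, red, green, blue; 420x560 float32, m along the optical axis (not along the pixel's ray), 0 where there is no reading.
- calibration(name): a dict with "mtx" (3x3 intrinsics, pixels), "T" (4x4, takes a point from camera to world coordinates). Camera axes: x right, y up, looking along -z (the intrinsics and any distortion apply to the point x, -y, -z); pixel columns grow to the right and rows downward; lengths in m; the calibration is good to about 2 mm. A picture is of the moment at which its call begins. calibration takes no time and is no camera call.
- close_job(): hands the job in, once; it reports no verdict.
The state is a dict: "clock": time; "joint_pos": joint angles; "qvel": joint speeds; "tau": joint torques, N m; "tool_pos": TCP position; "orientation": TCP orientation; "force": force on the tool from outside, world axes, zero at the start; "moment": the same for the moment, N m; "opening": finger opening in m.
Only numpy, scipy, OpenCV 4.12 (cv2) and the standard library are available. Lean on these libraries where they do the work, as an engineer would, in place of code of your own. Each camera call takes 0.05 s, during which the arm holds its last target. There are 200 camera calls.

## Working session

There is one attempt and no reset: what is moved stays moved. The work goes in short steps, Python scripts to look and compute and a tool call to move; the robot and the scene stay as the last step left them, time stands still between calls to the robot, and variables do not carry over. Pictures are saved under pics/ and viewed, about 8 in all and at most 12, crops included, and the job is handed in when it is done.

Besides the shell and the picture viewer there is one more tool, called after "Request:" as name(argument=value, ...), one argument or row to a line, values as JSON. move_arm: Moves the arm, as the interface text tells. Its arguments: {"type":"object","properties":{"commands":{"type":"array"},"jaw":{"type":"number"}},"required":["commands"]}

```bash
mkdir -p pics; ls; python3 - <<'E'
from plant import *
import cv2,numpy as np
o=get_obs();print({k:np.round(v,3).tolist() for k,v in o.items()})
for n in("scene","top"):
    p,d=snapshot(n);cv2.imwrite(f"pics/{n}0.png",p[:,:,::-1]);np.save(f"{n}0.npy",d);c=calibration(n);print(n,np.round(c["mtx"],1).tolist(),np.round(c["T"],3).tolist(),[k for k in c],(d==0).sum())
E
```

```text
pics
{'clock': 0.0, 'joint_pos': [-60.5, 20.593, 0.634, -0.02, -70.138, -16.506], 'qvel': [0.09, -0.068, -0.005, -0.013, 0.008, -0.006], 'tau': [-0.0, -58.271, 29.306, 6.997, 0.007, -0.0], 'tool_pos': [0.152, -0.657, 0.201], 'orientation': [5.439, 89.902, 108.427], 'force': [0.064, -0.336, -0.487], 'moment': [0.002, 0.042, -0.006], 'opening': 0.088}
scene [[384.8, 0.0, 275.5], [0.0, 384.8, 208.8], [0.0, 0.0, 1.0]] [[0.69, -0.601, 0.403, 0.932], [0.723, 0.567, -0.394, -0.356], [0.008, 0.563, 0.826, 0.868], [0.0, 0.0, 0.0, 1.0]] ['mtx', 'T'] 966
top [[425.1, 0.0, 277.5], [0.0, 425.1, 211.8], [0.0, 0.0, 1.0]] [[0.003, 0.997, -0.075, 0.459], [-1.0, 0.003, 0.004, 0.023], [0.005, 0.075, 0.997, 1.143], [0.0, 0.0, 0.0, 1.0]] ['mtx', 'T'] 940
```

View pics/scene0.png

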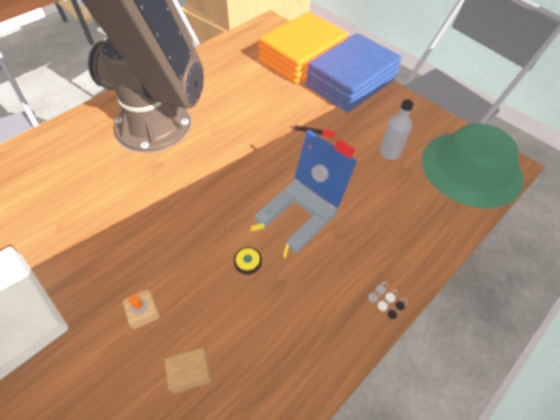

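View pics/top0.png

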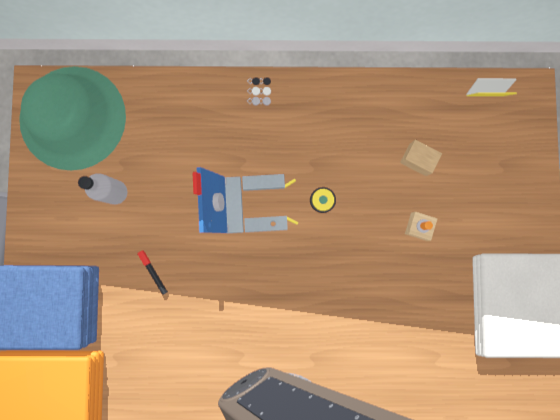

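The scene view shows the arm at the upper left, the press at about (310,190), the puck at (248,260) and the pin at (138,303). In the top view, image up is world +x and left is +y. There the press runs from (200,200) to (297,205), its base hole is near (273,224), the puck is at (323,200) and the pin is at (426,226). The marker, flask and carton are clear of the paths.

```bash
cat > h.py <<'E'
from plant import *
import cv2,numpy as np
def ray(n,uv,z):
    "pixels -> world points on plane z"
    c=calibration(n);K,T=c["mtx"],c["T"];uv=np.atleast_2d(uv).astype(float)
    d=np.c_[(uv[:,0]-K[0,2])/K[0,0],-(uv[:,1]-K[1,2])/K[1,1],-np.ones(len(uv))]@T[:3,:3].T
    return T[:3,3]+d*((z-T[2,3])/d[:,2])[:,None]
def proj(n,P):
    c=calibration(n);K,T=c["mtx"],c["T"];q=(np.atleast_2d(P)-T[:3,3])@T[:3,:3]
    return np.c_[K[0,0]*q[:,0]/-q[:,2]+K[0,2],K[1,1]*-q[:,1]/-q[:,2]+K[1,2]]
def cloud(n,d):
    c=calibration(n);K,T=c["mtx"],c["T"];v,u=np.mgrid[:420,:560]
    P=np.stack([(u-K[0,2])/K[0,0]*d,-(v-K[1,2])/K[1,1]*d,-d],-1)
    return P@T[:3,:3].T+T[:3,3]
def blobs(img,lo,hi,amin=8):
    h=cv2.cvtColor(img,cv2.COLOR_RGB2HSV);m=cv2.inRange(h,np.array(lo),np.array(hi))
    n,l,s,c=cv2.connectedComponentsWithStats(m)
    return m,[(s[i,4],c[i].round(1).tolist(),s[i,:4].tolist()) for i in range(1,n) if s[i,4]>=amin]
E
python3 - <<'E'
from h import *
for n in("top","scene"):
    im=cv2.imread(f"pics/{n}0.png")[:,:,::-1].copy()
    for nm,lo,hi in(("yel",(24,120,120),(34,255,255)),("orange",(5,190,180),(14,255,255)),("red",(0,200,120),(3,255,255)),("red2",(174,180,120),(180,255,255))):
        print(n,nm,[b for b in blobs(im,lo,hi)[1]][:8])
im=cv2.imread("pics/top0.png");d=np.load("top0.npy");P=cloud("top",d)
t=P[300:330,150:200,2];print("table z",np.median(t),t.std())
z=P[...,2];m=((z>.018)&(z<.034)).astype(np.uint8)[150:250,190:320]
print("z walls",np.round(z[182,245:285:5],4),np.round(z[224,245:290:5],4))
a=cv2.resize(im[150:250,185:345],None,fx=5,fy=5,interpolation=cv2.INTER_CUBIC)
cv2.imwrite("pics/topc.png",a)
E
```

```text
top yel [(np.int32(130), [492.4, 93.9], [467, 92, 49, 4]), (np.int32(33), [289.8, 182.5], [285, 179, 11, 8]), (np.int32(329), [322.6, 199.4], [312, 189, 22, 22]), (np.int32(32), [291.8, 220.2], [287, 217, 11, 7]), (np.int32(43), [74.6, 358.4], [60, 358, 27, 2])]
top orange [(np.int32(10), [422.4, 225.9], [421, 224, 4, 5]), (np.int32(167), [27.7, 353.2], [0, 352, 73, 4]), (np.int32(26), [93.4, 389.2], [92, 380, 3, 18]), (np.int32(18), [97.7, 388.2], [97, 384, 3, 10]), (np.int32(154), [94.7, 409.8], [88, 395, 13, 25])]
top red []
top red2 []
scene yel [(np.int32(264), [320.7, 48.0], [298, 33, 49, 31]), (np.int32(10), [298.7, 73.7], [297, 72, 4, 4]), (np.int32(37), [257.0, 226.6], [252, 224, 11, 6]), (np.int32(19), [285.7, 250.2], [284, 245, 4, 11]), (np.int32(343), [247.3, 259.1], [236, 249, 24, 21])]
scene orange [(np.int32(708), [277.3, 60.7], [259, 40, 38, 42]), (np.int32(55), [302.8, 71.8], [300, 64, 6, 17]), (np.int32(87), [135.0, 301.4], [130, 296, 11, 12])]
scene red []
scene red2 []
table z -6.65863114059917e-05 0.06592108615797244
z walls [0.0282 0.0264 0.03   0.0244 0.0258 0.0278 0.0276 0.0238] [0.0264 0.0279 0.0241 0.0245 0.0232 1.143  0.0017 0.0252 0.0251]
```

View pics/topc.png

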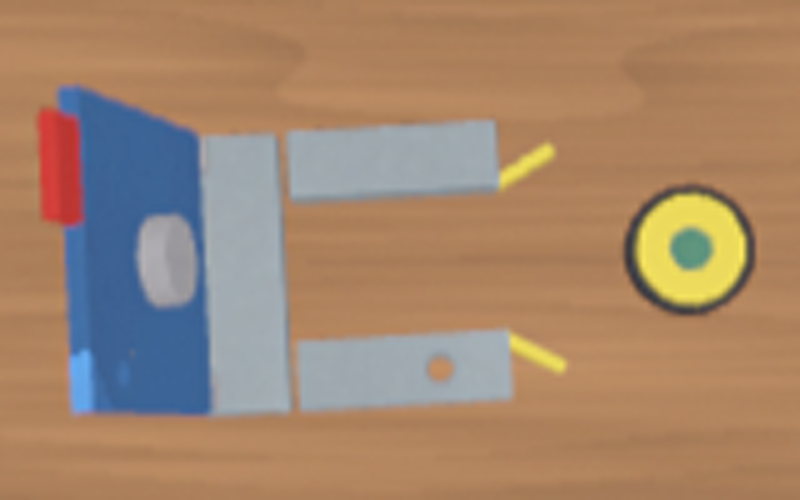

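The crop shows the three grey blocks, the base hole at crop (440,368), which is (273,223.6) in the full image, and the puck at (690,250). The puck lies nearly on the slot axis.

```bash
cat >> h.py <<'E'
def frame(im):
    "press frame from the top picture: yaw axes ex,ey, mouth, nest, hinge, base_hole"
    h=cv2.cvtColor(im,cv2.COLOR_RGB2HSV);m=cv2.inRange(h,np.array((85,10,140)),np.array((118,80,255)))
    m[:150]=0;m[250:]=0;m[:,:224]=0;m[:,300:]=0
    cs=[c for c in cv2.findContours(m,cv2.RETR_EXTERNAL,cv2.CHAIN_APPROX_NONE)[0] if cv2.contourArea(c)>200]
    return [(cv2.contourArea(c),ray("top",cv2.boxPoints(cv2.minAreaRect(c)),.026)[:,:2].round(4).tolist()) for c in cs]
E
python3 - <<'E'
from h import *
im=cv2.imread("pics/top0.png")[:,:,::-1].copy()
for f in frame(im):print(f)
g=im[217:231,266:281].astype(int);k=(g[...,0]-g[...,2]>30)
v,u=np.nonzero(k);print("hole px",u.mean()+266,v.mean()+217,len(u),"world",ray("top",[u.mean()+266,v.mean()+217],.026 -.002))
print("puck top",ray("top",[322.6,199.6],.018))
print("puck scene",ray("scene",[247.5,259.2],.018))
m=blobs(im,(4,150,150),(16,255,255))[0];m[:200]=0;m[250:]=0;m[:,:405]=0;m[:,445:]=0
v,u=np.nonzero(m);print("knob px",u.mean(),v.mean(),len(u))
print("knob top-face center est",ray("top",[427.5,225.8],.078), ray("top",[u.mean(),v.mean()],.07))
print("knob scene",ray("scene",[135,301.4],.07))
c=calibration("top")
s=im[205:250,400:445][:,:,::-1];s2=cv2.imread("pics/scene0.png")[280:325,118:163]
cv2.imwrite("pics/pin.png",np.hstack([cv2.resize(x,None,fx=8,fy=8,interpolation=cv2.INTER_CUBIC) for x in(s,s2)]))
# lid tab
hs=cv2.cvtColor(im,cv2.COLOR_RGB2HSV);mm=cv2.inRange(hs,np.array((0,150,130)),np.array((6,255,255)))|cv2.inRange(hs,np.array((172,150,130)),np.array((180,255,255)))
mm[:160]=0;mm[210:]=0;mm[:,:185]=0;mm[:,215:]=0;v,u=np.nonzero(mm);P=cloud("top",np.load("top0.npy"));q=P[v,u];print("tab",np.median(q,0),q.min(0),q.max(0),len(u))
from scipy.spatial.transform import Rotation as R
print(R.from_euler("xyz",get_obs()["orientation"],degrees=True).as_matrix().round(3))
E
```

```text
(471.0, [[0.5241, 0.1055], [0.5309, -0.0038], [0.4981, -0.0058], [0.4914, 0.1033]])
(787.0, [[0.632, 0.1594], [0.6342, 0.1175], [0.4908, 0.1091], [0.4886, 0.1505]])
(484.0, [[0.6362, 0.1118], [0.643, 0.004], [0.6076, 0.0019], [0.6008, 0.1095]])
hole px 273.42857142857144 224.0 21 world [[0.51072201 0.02882398 0.024     ]]
puck top [[ 0.57636549 -0.10176526  0.018     ]]
puck scene [[ 0.57837286 -0.10387131  0.018     ]]
knob px 426.43055555555554 225.25 72
knob top-face center est [[ 0.50484177 -0.35822848  0.078     ]] [[ 0.50657247 -0.35841759  0.07      ]]
knob scene [[ 0.5095799  -0.36146688  0.07      ]]
tab [0.59218482 0.19831475 0.2098602 ] [ 4.58656197e-01  2.32775632e-02 -9.37913135e-05] [0.61646462 0.24663903 1.14304682] 169
[[-0.    -0.974 -0.225]
 [ 0.001 -0.225  0.974]
 [-1.     0.     0.001]]
```

View pics/pin.png

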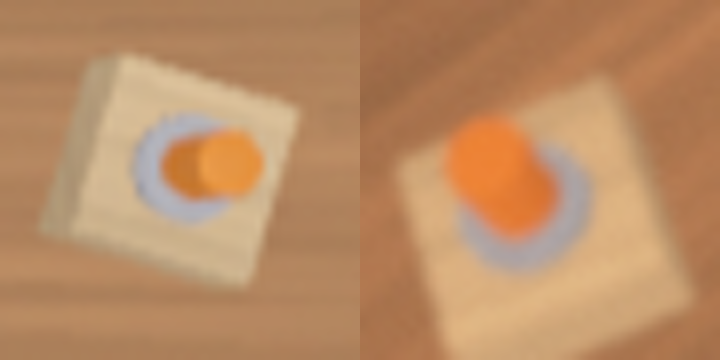

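The crop shows the upright pin: the knob's top face is at top px (428.3,224.9) and scene px (133.6,299.5). The measurements agree with the given sizes, within about 2 mm. I get mouth ≈ (.570,-.003), ey ≈ (-.062,.998), nest ≈ (.565,.078), and the puck within about 1 mm of the slot axis. I'm moving behind the puck now.

Request:
move_arm(
  commands=[
    [[0,-3.3,2.4,0],[0,-3.3,2.4,0],[0,-3.3,2.4,0],[0,-3.3,2.4,0],[0,-3.3,2.4,0],[0,-3.3,2.4,0],[0,-3.3,2.4,0],[0,-3.3,2.4,0]],
  ],
  jaw=2.0,
)

```text
clock: 0.9
tool_pos: [0.3665, -0.4097, 0.2017]
orientation: [24.8, 90.0, 127.8]
force: [0.9, -0.5, -0.4]
opening: 0.0291
```

Request:
move_arm(
  commands=[
    [[0,-3.3,2.4,0],[0,-3.3,2.4,0],[0,-3.3,2.4,0],[0,-3.3,2.4,0],[0,-3.3,2.4,0],[0,-3.3,2.4,0],[0,-3.3,2.4,0],[0,-3.3,2.4,0]],
  ],
)

```text
clock: 1.7
tool_pos: [0.5806, -0.1632, 0.2016]
orientation: [62.6, 90.0, 165.6]
force: [0.2, -0.5, 0.9]
opening: 0.0202
```

Request:
move_arm(
  commands=[
    [[0,0,0,-0.14],[0,0,0,-0.14],[0,0,0,-0.14],[0,0,0,-0.14],[0,0,0,-0.14],[0,0,0,-0.14],[0,0,0,-0.14],[0,0,0,-0.14]],
  ],
)

```text
clock: 2.5
tool_pos: [0.5796, -0.1647, 0.2014]
orientation: [0.6, 90.0, 168.1]
force: [-0.3, 0.3, -0.0]
opening: 0.02
```

Request:
move_arm(
  commands=[
    [[0,0,0,-0.14],[0,0,0,-0.14],[0,0,0,0],[0,0,0,0]],
  ],
)

```text
clock: 2.9
tool_pos: [0.5797, -0.1647, 0.2016]
orientation: [-12.5, 90.0, 170.4]
force: [-0.3, -0.5, -0.6]
opening: 0.02
```

```bash
cat >> h.py <<'E'
from scipy.spatial.transform import Rotation as R
def go(target):
    "cm along tool axes from here to target; prints tool axes too"
    o=get_obs();M=R.from_euler("xyz",o["orientation"],degrees=True).as_matrix()
    print("t",round(o["clock"],2),"tcp",np.round(o["tool_pos"],4),"delta cm",np.round(100*M.T@(np.array(target)-o["tool_pos"]),2),"z",M[:,2].round(3),"F",np.round(o["force"],1),"j",np.round(o["joint_pos"],0),"op",round(o["opening"],4))
E
python3 -c "
from h import *
go([.580,-.168,.006])"
```

```text
t 2.9 tcp [ 0.5797 -0.1647  0.2016] delta cm [19.56  0.33 -0.02] z [-0.999 -0.052  0.001] F [-0.3 -0.5 -0.6] j [  3.  14.  -9.  -0. -67.   0.] op 0.02
```

Request:
move_arm(
  commands=[
    [[3,0.05,0,-0.01],[3,0.05,0,0],[3,0.05,0,0],[3,0.05,0,0],[3,0.1,0,0],[2.5,0,0,0],[2,0,0,0],[0,0,0,0]],
  ],
)

```text
clock: 3.7
tool_pos: [0.5777, -0.1677, 0.0039]
orientation: [-6.5, 89.7, 177.1]
force: [0.0, -0.3, -0.0]
opening: 0.0201
```

Request:
move_arm(
  commands=[
    [[0,-0.8,0,0],[0,-0.8,0,0],[0,-0.8,0,0],[0,-0.8,0,0],[0,-0.8,0,0],[0,-0.8,0,0],[0,-0.8,0,0],[0,-0.8,0,0]],
  ],
)

```text
clock: 4.5
tool_pos: [0.5758, -0.1032, 0.0069]
orientation: [3.3, 90.0, -172.9]
force: [-0.5, -0.6, -0.9]
opening: 0.0199
```

```bash
python3 -c "
from h import *
go([.5676,.036,.006])
a=snapshot('scene')[0];b=snapshot('top')[0]
cv2.imwrite('pics/p1.png',np.hstack([cv2.resize(a[170:290,200:360],None,fx=2.5,fy=2.5),cv2.resize(b[130:250,185:345],None,fx=2.5,fy=2.5)])[:,:,::-1])"
```

```text
t 4.5 tcp [ 0.5758 -0.1032  0.0069] delta cm [  0.09 -13.95  -0.1 ] z [-0.998 -0.066  0.   ] F [-0.5 -0.6 -0.9] j [  9.  23. -24.  -0. -43.  -5.] op 0.0199
```

View pics/p1.png

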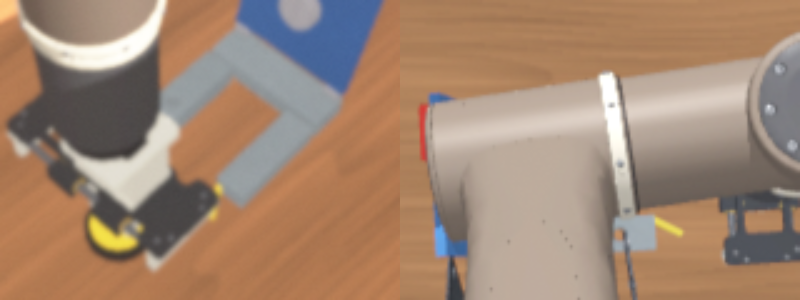

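```bash
python3 -c "
from h import *
print(proj('scene',[[.5758,-.1032,.007],[.5758,-.1032,.1],[.577,-.103,.018],[.574,-.06,.018],[.59,-.16,.018]]))
print(proj('top',[[.5758,-.1032,.007],[.5758,-.1032,.1]]))
a=snapshot('scene')[0]
for n,b in blobs(a,(22,100,100),(34,255,255)).__getitem__(1) and [(x[0],x) for x in blobs(a,(22,100,100),(34,255,255))[1]]: print(b, ray('scene',b[1],.018))
cv2.imwrite('pics/p2.png',cv2.resize(a[200:300,190:310],None,fx=5,fy=5)[:,:,::-1])"
```

```text
[[247.24962378 260.37355533]
 [245.09717921 241.91387343]
 [247.39730384 258.61517244]
 [259.52684473 247.21396572]
 [233.01695766 276.95465052]]
[[322.682253   200.23588139]
 [326.85394861 196.38381594]]
(np.int32(975), [320.4, 30.2], [298, 12, 50, 36]) [[0.02500766 0.76246834 0.018     ]]
(np.int32(9), [286.9, 245.7], [286, 244, 3, 4]) [[ 0.61803702 -0.00718856  0.018     ]]
(np.int32(175), [243.6, 264.3], [235, 256, 21, 15]) [[ 0.58221676 -0.11986755  0.018     ]]
```

View pics/p2.png

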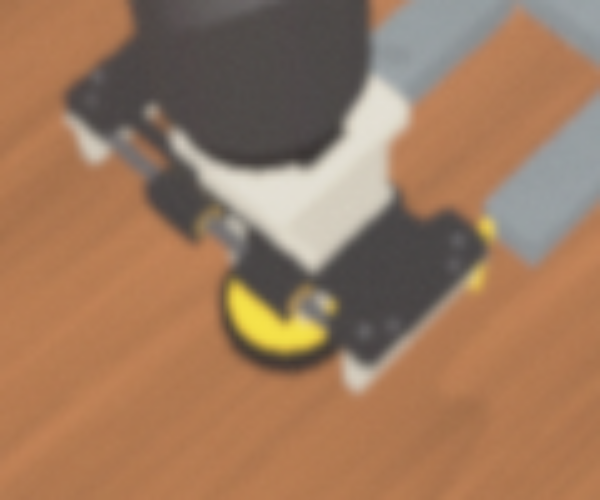

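The puck looks unmoved at about crop (287,303), while the TCP reads as being right there with no force. That is contradictory, so I'll check it with the depth image.

```bash
python3 -c "
from h import *
a,d=snapshot('scene');P=cloud('scene',d)
np.set_printoptions(suppress=True,linewidth=150)
for nm,(x,y) in dict(knuckleR=(315,305),knuckleL=(222,230),blackplateR=(400,300),plateRedge=(355,380),whitebox=(330,200),yellow=(270,320),yellow2=(240,300),rim=(260,360),tubebottom=(270,165),plateL=(90,90)).items():
    u,v=190+x//5,200+y//5
    print(nm,u,v,np.median(P[v-1:v+2,u-1:u+2].reshape(-1,3),0).round(3),a[v,u])
o=get_obs();print({k:np.round(v,3).tolist() for k,v in o.items()})
"
```

```text
knuckleR 253 261 [ 0.631 -0.127  0.114] [145 140 131]
knuckleL 234 246 [ 0.574 -0.133  0.115] [121 118 118]
blackplateR 270 260 [ 0.663 -0.108  0.141] [73 68 68]
plateRedge 261 276 [ 0.665 -0.136  0.106] [206 195 179]
whitebox 256 240 [ 0.626 -0.111  0.182] [212 205 191]
yellow 244 264 [ 0.583 -0.119  0.018] [236 214  73]
yellow2 238 260 [ 0.564 -0.123  0.02 ] [243 223  73]
rim 242 272 [ 0.591 -0.133  0.007] [82 65 56]
tubebottom 244 233 [ 0.606 -0.125  0.202] [119 114 107]
plateL 208 218 [ 0.491 -0.137  0.14 ] [85 81 81]
{'clock': 4.7, 'joint_pos': [8.927, 23.414, -23.989, 0.002, -42.601, -5.117], 'qvel': [-0.53, 0.21, 0.131, 0.024, -0.109, 0.036], 'tau': [0.371, -53.953, 21.083, 5.019, 0.036, -0.039], 'tool_pos': [0.576, -0.104, 0.007], 'orientation': [31.454, 89.996, -144.733], 'force': [-0.353, 0.248, 0.66], 'moment': [-0.01, 0.051, -0.036], 'opening': 0.02}
```

Request:
move_arm(
  commands=[
    [[0.2,0,0,0],[0.2,0,0,0],[0,0,0,0]],
  ],
)

```text
clock: 5.0
tool_pos: [0.5755, -0.1043, 0.0024]
orientation: [1.1, 90.0, -175.1]
force: [-0.2, 0.4, -0.1]
opening: 0.0199
```

```bash
python3 -c "
from h import *
go([.5676,.036,.006])
a,d=snapshot('scene');P=cloud('scene',d)
h=cv2.cvtColor(a,cv2.COLOR_RGB2HSV)
q=P[205:290,195:285].reshape(-1,3);s=(abs(q[:,0]-.578)<.11)&(abs(q[:,1]+.11)<.07)
print(np.histogram(q[s][:,2],bins=np.arange(-.005,.26,.01)))
print('-y face minimum z by band of gripper', np.percentile(q[s&(q[:,2]>.03)][:,2],[0,1,5]))
"
```

```text
t 5.0 tcp [ 0.5755 -0.1043  0.0024] delta cm [ -0.36 -14.05  -0.13] z [-0.998 -0.065  0.001] F [-0.2  0.4 -0.1] j [  9.  24. -24.  -0. -42.  -5.] op 0.0199
(array([1987,   65,  150,    2,    8,    1,    1,   10,    4,    1,   77,
        184,  215,  240,  825,   52,   43,   37,   65,  377,  123,    2,
         34,  125,  121,  125]), array([-0.005,  0.005,  0.015,  0.025,  0.035,  0.045,  0.055,  0.065,
        0.075,  0.085,  0.095,  0.105,  0.115,  0.125,  0.135,  0.145,
        0.155,  0.165,  0.175,  0.185,  0.195,  0.205,  0.215,  0.225,
        0.235,  0.245,  0.255]))
-y face minimum z by band of gripper [0.03394406 0.09711373 0.10979067]
```

Request:
move_arm(
  commands=[
    [[0.2,0,0,0],[0.1,0,0,0],[0,0,0,0]],
  ],
)

```text
clock: 5.35
tool_pos: [0.5757, -0.104, -0.0004]
orientation: [0.6, 90.0, -175.6]
force: [-0.6, -0.4, 0.2]
opening: 0.0202
```

Request:
move_arm(
  commands=[
    [[0.2,0,0,0],[0.1,0,0,0],[0,0,0,0]],
  ],
)

```text
clock: 5.65
tool_pos: [0.5757, -0.1039, -0.0034]
orientation: [-3.2, 90.0, -179.5]
force: [-0.5, 0.1, -0.1]
opening: 0.0201
```

Request:
move_arm(
  commands=[
    [[0.2,0,0,0],[0.1,0,0,0],[0,0,0,0]],
  ],
)

```text
clock: 5.95
tool_pos: [0.5758, -0.1039, -0.0062]
orientation: [0.6, 90.0, -175.6]
force: [-0.1, -0.3, 0.3]
opening: 0.02
```

Request:
move_arm(
  commands=[
    [[0.2,0,0,0],[0.2,0,0,0],[0,0,0,0]],
  ],
)

```text
clock: 6.25
tool_pos: [0.576, -0.104, -0.0066]
orientation: [147.5, 89.9, -28.7]
force: [-12.3, 4.0, 35.7]
opening: 0.02
```

Request:
move_arm(
  commands=[
    [[0.2,0,0,0],[0.2,0,0,0],[0,0,0,0]],
  ],
)

```text
clock: 6.55
tool_pos: [0.5761, -0.104, -0.0068]
orientation: [148.8, 89.9, -27.3]
force: [-25.4, 9.1, 71.1]
opening: 0.0198
```

Contact came at a reported z of -0.0066, on top of the puck whose true top is at 0.018. So the tool reading looks about 24–25 mm too low. I'll back off and check.

Request:
move_arm(
  commands=[
    [[-2,0,0,0],[-3,0,0,0],[0,3,0,0],[0,4,0,0],[0,4,0,0],[0,4,0,0],[0,0,0,0],[0,0,0,0]],
  ],
)

```text
clock: 7.35
tool_pos: [0.5852, -0.2546, 0.0354]
orientation: [-24.5, 90.0, 159.1]
force: [0.6, 0.2, 0.8]
opening: 0.0202
```

```bash
python3 -c "
from h import *
print({k:getattr(ctrl,k) for k in dir(ctrl) if not k.startswith('_')})
go([.5676,.036,.006])
for n in('scene','top'):
  a,d=snapshot(n);cv2.imwrite(f'pics/{n}3.png',a[:,:,::-1]);np.save(f'{n}3.npy',d)
  print(n,[(b,ray(n,b[1],.018)) for b in blobs(a,(22,110,110),(34,255,255),100)[1]])
  o=np.array(get_obs()['tool_pos']);P=cloud(n,d).reshape(-1,3);s=(abs(P-o)[:,:2].max(1)<.12)&(P[:,2]>.05)&(P[:,2]<.2)
  for z in np.arange(.05,.2,.015):
    q=P[s&(abs(P[:,2]-z)<.0075)]
    if len(q)>5:print(round(z,3),len(q),np.percentile(q,[3,97],axis=0).round(3).tolist())
"
```

```text
{'PlanningError': <class 'plant.PlanningError'>, 'grip_point_offset': 0.0188}
t 7.35 tcp [ 0.5852 -0.2546  0.0354] delta cm [  2.95 -29.11  -0.09] z [-0.998 -0.064  0.001] F [0.6 0.2 0.8] j [ -6.  25. -15.  -0. -49.  10.] op 0.0202
scene [((np.int32(2361), [304.6, 37.1], [262, 12, 86, 58]), array([[0.01545722, 0.68310501, 0.018     ]])), ((np.int32(408), [247.1, 259.2], [235, 248, 25, 23]), array([[ 0.57769853, -0.10458357,  0.018     ]]))]
0.05 441 [[0.516, -0.373, 0.05], [0.704, -0.321, 0.054]]
0.065 33 [[0.509, -0.37, 0.058], [0.517, -0.351, 0.072]]
0.08 86 [[0.496, -0.37, 0.074], [0.517, -0.352, 0.081]]
0.125 39 [[0.506, -0.295, 0.127], [0.675, -0.214, 0.132]]
0.14 124 [[0.506, -0.299, 0.134], [0.672, -0.218, 0.147]]
0.155 291 [[0.517, -0.296, 0.148], [0.682, -0.216, 0.162]]
0.17 1020 [[0.504, -0.295, 0.165], [0.681, -0.216, 0.173]]
0.185 96 [[0.624, -0.276, 0.178], [0.636, -0.232, 0.192]]
0.2 46 [[0.633, -0.273, 0.193], [0.636, -0.231, 0.2]]
top [((np.int32(135), [493.1, 93.8], [467, 92, 50, 4]), array([[ 0.86682023, -0.5668229 ,  0.018     ]])), ((np.int32(226), [50.8, 358.7], [0, 357, 88, 4]), array([[0.16149173, 0.60206746, 0.018     ]]))]
0.05 9 [[0.498, -0.356, 0.051], [0.515, -0.35, 0.056]]
0.065 19 [[0.497, -0.358, 0.059], [0.554, -0.304, 0.072]]
0.08 62 [[0.499, -0.369, 0.074], [0.517, -0.351, 0.081]]
0.125 7 [[0.497, -0.266, 0.125], [0.556, -0.218, 0.132]]
0.14 111 [[0.506, -0.28, 0.133], [0.586, -0.217, 0.147]]
0.155 202 [[0.496, -0.277, 0.148], [0.569, -0.218, 0.162]]
0.17 575 [[0.491, -0.294, 0.164], [0.565, -0.223, 0.172]]
```

View pics/scene3.png

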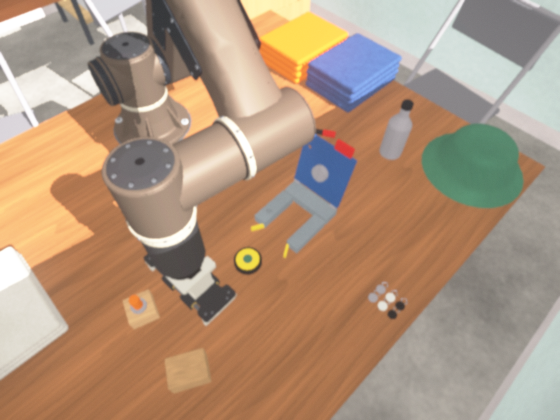

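The scene shows the puck still at (247,259), the gripper clear of it, and nothing disturbed. Body depth agrees: x and y are right, but true z ≈ reported + 25 mm. I'll descend to a reported -0.017 and push.

Request:
move_arm(
  commands=[
    [[2,0,0,0],[2,0,0,0],[1,0,0,0],[0.2,0,0,0],[0,0,0,0]],
  ],
)

```text
clock: 7.95
tool_pos: [0.586, -0.2531, -0.016]
orientation: [27.8, 90.0, -148.4]
force: [0.6, -0.7, 0.1]
opening: 0.0199
```

Request:
move_arm(
  commands=[
    [[0,-2,0,0],[0,-2,0,0],[0,-2,0,0],[0,-1.5,0,0],[0,-0.8,0,0],[0,-0.8,0,0],[0,-0.8,0,0],[0,-0.8,0,0]],
  ],
)

```text
clock: 8.75
tool_pos: [0.5787, -0.1466, -0.0161]
orientation: [123.2, 90.0, -53.0]
force: [-0.2, 0.3, -0.4]
opening: 0.02
```

```bash
python3 -c "
from h import *
go([.5676,.036,-.018])
a,d=snapshot('scene')
print([(b,ray('scene',b[1],.018)) for b in blobs(a[180:300,200:330].copy(),(22,110,110),(34,255,255),5)[1]])
h=cv2.inRange(cv2.cvtColor(a,cv2.COLOR_RGB2HSV),np.array((22,110,110)),np.array((34,255,255)));v,u=np.nonzero(h[180:300,200:330]);q=ray('scene',np.c_[u+200,v+180],.018);print(q.min(0),q.max(0),len(q))"
```

```text
t 8.75 tcp [ 0.5787 -0.1466 -0.0161] delta cm [  0.19 -18.29  -0.09] z [-0.998 -0.066 -0.   ] F [-0.2  0.3 -0.4] j [  5.  26. -23.   0. -40.  -1.] op 0.02
[((np.int32(57), [56.9, 46.8], [51, 44, 13, 7]), array([[-0.56982374, -0.03836479,  0.018     ]])), ((np.int32(35), [85.8, 70.0], [84, 64, 5, 13]), array([[-0.37035635, -0.02795262,  0.018     ]])), ((np.int32(38), [56.8, 74.9], [54, 70, 6, 11]), array([[-0.41387247, -0.11469436,  0.018     ]]))]
[ 0.51446907 -0.08841263  0.018     ] [ 0.63537957 -0.00358886  0.018     ] 130
```

Request:
move_arm(
  commands=[
    [[0,-1,0,0],[0,-1,0,0],[0,-1,0,0],[0,-1,0,0],[0,-1,0,0],[0,-1,0,0],[0,-1,0,0],[0,-1,0,0]],
  ],
)

```text
clock: 9.6
tool_pos: [0.5733, -0.0661, -0.0162]
orientation: [11.4, 90.0, -164.8]
force: [0.0, -1.0, -0.2]
opening: 0.0202
```

```bash
python3 -c "
from h import *
go([.5676,.036,-.018])
a,d=snapshot('scene');b,_=snapshot('top')
cv2.imwrite('pics/p4.png',np.hstack([cv2.resize(a[170:290,200:360],None,fx=2.5,fy=2.5),cv2.resize(b[130:250,185:345],None,fx=2.5,fy=2.5)])[:,:,::-1])"
```

```text
t 9.6 tcp [ 0.5733 -0.0661 -0.0162] delta cm [  0.18 -10.23  -0.1 ] z [-0.998 -0.066  0.   ] F [ 0.  -1.  -0.2] j [ 13.  25. -26.   0. -39.  -9.] op 0.0202
```

View pics/p4.png

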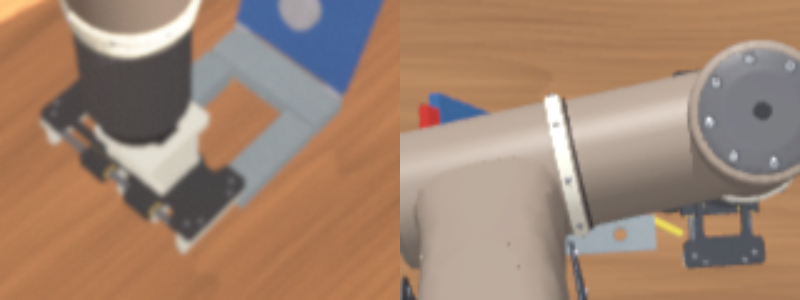

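The puck has left its old spot and is now hidden under the gripper, moving toward the mouth. I'll continue.

Request:
move_arm(
  commands=[
    [[0,-1,0,0],[0,-1,0,0],[0,-1,0,0],[0,-1,0,0],[0,-1,0,0],[0,-1,0,0],[0,-1,0,0],[0,-1,0,0]],
  ],
)

```text
clock: 10.5
tool_pos: [0.568, 0.0137, -0.0161]
orientation: [16.4, 90.0, -159.8]
force: [0.2, -1.2, -0.3]
opening: 0.0202
```

Request:
move_arm(
  commands=[
    [[0,-0.5,0,0],[0,-0.4,0,0],[0,-0.3,0,0],[0,-0.2,0,0],[0,0,0,0]],
  ],
)

```text
clock: 11.0
tool_pos: [0.5672, 0.0269, -0.0162]
orientation: [-100.0, 90.0, 83.8]
force: [0.5, -0.2, -0.1]
opening: 0.0199
```

Request:
move_arm(
  commands=[
    [[0,-0.2,0,0],[0,-0.2,0,0],[0,-0.1,0,0]],
  ],
)

```text
clock: 11.3
tool_pos: [0.5668, 0.0318, -0.0162]
orientation: [15.3, 90.0, -161.0]
force: [0.1, -0.9, -0.1]
opening: 0.02
```

Request:
move_arm(
  commands=[
    [[0,-0.2,0,0],[0,-0.2,0,0],[0,0,0,0]],
  ],
)

```text
clock: 11.6
tool_pos: [0.5666, 0.036, -0.0161]
orientation: [-119.5, 90.0, 64.3]
force: [-0.3, -0.3, 0.3]
opening: 0.0201
```

Request:
move_arm(
  commands=[
    [[0,-0.2,0,0],[0,-0.1,0,0],[0,0,0,0]],
  ],
)

```text
clock: 11.9
tool_pos: [0.5658, 0.037, -0.0162]
orientation: [50.8, 89.8, -125.4]
force: [1.3, -11.1, 0.9]
opening: 0.0201
```

Force rose to 11 N at y = .037, where I predicted the stop, so the puck is home. Next I retreat, rise and go behind the lid.

Request:
move_arm(
  commands=[
    [[0,1,0,0],[0,1.5,0,0],[-3,0,0,0],[-4,0,0,0],[-4,0,0,0],[-4,0,0,0],[-4,0,0,0],[-4,0,0,0]],
  ],
)

```text
clock: 12.7
tool_pos: [0.5678, 0.0131, 0.2158]
orientation: [-131.2, 89.9, 52.6]
force: [1.5, -0.2, -0.6]
opening: 0.0198
```

Request:
move_arm(
  commands=[
    [[-4,0,0,0],[0,-3.5,-0.5,0],[0,-3.5,-0.5,0],[0,-3.5,-0.5,0],[0,-3.5,-0.5,0],[0,-3.5,-0.5,0],[0,-3.5,-0.5,0],[0,-2,0,0]],
  ],
)

```text
clock: 13.5
tool_pos: [0.5831, 0.247, 0.2533]
orientation: [-41.1, 90.0, 142.7]
force: [-0.0, -0.1, -0.4]
opening: 0.0201
```

```bash
python3 -c "
from h import *
go([.585,.243,.16])
a,d=snapshot('scene');np.save('s5.npy',d);b,_=snapshot('top')
q=[(x,ray('scene',x[1],.018)) for x in blobs(a,(22,110,110),(34,255,255),40)[1]];print(q)
cv2.imwrite('pics/p5.png',cv2.resize(a[60:260,180:400],None,fx=3,fy=3)[:,:,::-1])"
```

```text
t 13.5 tcp [0.5831 0.247  0.2533] delta cm [ 9.33  0.42 -0.17] z [-0.998 -0.067  0.   ] F [-0.  -0.1 -0.4] j [ 41.  15.  -0.  -0. -75. -37.] op 0.0201
[((np.int32(2290), [304.7, 37.0], [262, 12, 86, 58]), array([[0.01525456, 0.68387061, 0.018     ]])), ((np.int32(323), [295.1, 213.6], [284, 204, 23, 20]), array([[0.56410163, 0.07659823, 0.018     ]])), ((np.int32(54), [257.0, 226.7], [251, 224, 13, 7]), array([[ 0.52495463, -0.02418978,  0.018     ]]))]
```

View pics/p5.png

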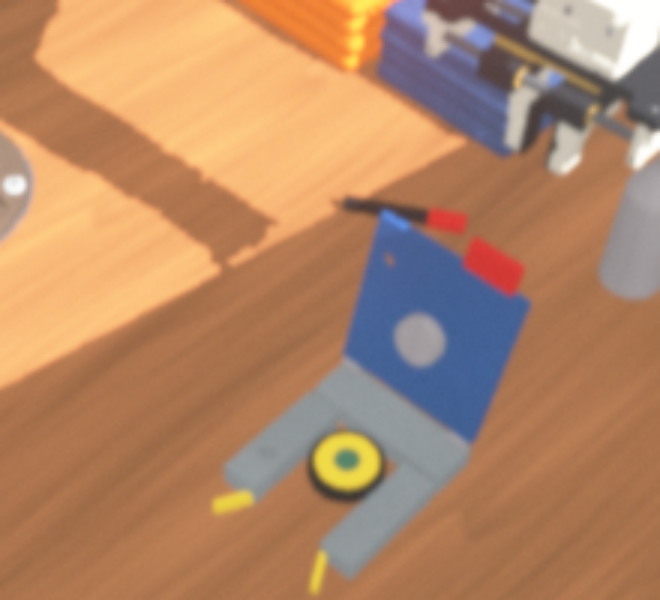

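The puck is seated against the stop at (.564,.077), against a nest of (.565,.078). The fingertips show at crop (520,148) and (563,170), behind and above the lid. I'll check the z offset with these.

```bash
python3 -c "
from h import *
for dz in(0,.025):print(dz,(proj('scene',[[.563,.246,.2533+dz],[.603,.248,.2533+dz]])-[180,60])*3)
P=cloud('scene',np.load('s5.npy'))
for x,y in((520,135),(567,158),(518,146),(563,168)):
  u,v=180+x//3,60+y//3;print(u,v,np.median(P[v-1:v+2,u-1:u+2].reshape(-1,3),0).round(3))"
```

```text
0 [[513.37503653 166.63726829]
 [555.53132233 191.84054136]]
0.025 [[519.00212317 141.39271109]
 [562.27417377 166.75140429]]
353 105 [0.569 0.234 0.294]
369 112 [0.608 0.241 0.296]
352 108 [0.568 0.234 0.285]
367 116 [0.608 0.237 0.286]
```

Both checks confirm the +25 mm z offset, with x and y good. I'll lower behind the tab and pull the lid over.

Request:
move_arm(
  commands=[
    [[3,0,0,0],[3,0,0,0],[2,0,0,0],[1.3,0,0,0],[0,0,0,0]],
  ],
)

```text
clock: 14.1
tool_pos: [0.5821, 0.2439, 0.1592]
orientation: [28.6, 89.8, -147.7]
force: [0.0, 0.2, 0.2]
opening: 0.0203
```

Request:
move_arm(
  commands=[
    [[0,1,0,0],[0,1,0,0],[0,1,0,0],[0,1,0,0],[0,1,0,0],[0,1,0,0],[0,1,0,0],[0,1,0,0]],
  ],
)

```text
clock: 14.9
tool_pos: [0.5881, 0.1646, 0.1609]
orientation: [7.1, 90.0, -169.1]
force: [0.9, 1.4, 0.8]
opening: 0.02
```

Request:
move_arm(
  commands=[
    [[0,1.2,0,0],[0.2,1.2,0,0],[0.2,1.2,0,0],[0.2,1.2,0,0],[0.3,1.2,0,0],[0.5,1.2,0,0],[0.5,1.2,0,0],[0,0,0,0]],
  ],
)

```text
clock: 15.7
tool_pos: [0.593, 0.0797, 0.1408]
orientation: [21.7, 89.9, -154.6]
force: [1.1, 0.5, -0.2]
opening: 0.0202
```

```bash
cat >> h.py <<'E'
def lid():
    "blue lid points in both depth pictures -> angle by a plane fit"
    for n in("scene","top"):
        a,d=snapshot(n);P=cloud(n,d);m=cv2.inRange(cv2.cvtColor(a,cv2.COLOR_RGB2HSV),np.array((105,130,60)),np.array((118,255,255)))
        q=P[m>0];q=q[(abs(q[:,0]-.56)<.1)&(q[:,1]>-.05)&(q[:,1]<.22)&(q[:,2]>.02)&(q[:,2]<.25)]
        if len(q)<30:print(n,"few",len(q));continue
        c=np.median(q,0);u,s,v=np.linalg.svd(q-c);nn=v[2]*np.sign(v[2,2]);print(n,len(q),"tilt rad",np.arccos(nn[2]).round(3),"n",nn.round(3),"c",c.round(3),"zmax",np.percentile(q[:,2],98).round(3))
E
python3 -c "
from h import *
go([.585,.243,.16]);lid()"
```

```text
t 15.7 tcp [0.593  0.0797 0.1408] delta cm [ -1.94 -16.34  -0.25] z [-0.998 -0.065  0.002] F [ 1.1  0.5 -0.2] j [ 26.  16. -14.  -0. -60. -23.] op 0.0202
scene 83 tilt rad 0.906 n [-0.079  0.783  0.617] c [0.632 0.072 0.152] zmax 0.161
top 499 tilt rad 0.864 n [-0.052  0.759  0.649] c [0.541 0.137 0.063] zmax 0.154
```

Request:
move_arm(
  commands=[
    [[-2,0,0,0],[-3,1,0,0],[-2,3,0,0],[0,4,0,0],[0,4,0,0],[0,4,0,0],[0,4,0,0],[0,4,0,0]],
  ],
)

```text
clock: 16.6
tool_pos: [0.6097, -0.159, 0.2123]
orientation: [166.9, 90.0, -9.3]
force: [0.7, 0.4, -0.2]
opening: 0.0202
```

Request:
move_arm(
  commands=[
    [[0,4,0.5,0],[0,4,1,0],[0,4,1,0],[0,4,1,0],[0,0,0,0],[0,0,0,0]],
  ],
  jaw=6,
)

```text
clock: 17.2
tool_pos: [0.5849, -0.3206, 0.2116]
orientation: [-19.5, 90.0, 164.2]
force: [0.5, 0.3, -0.2]
opening: 0.0585
```

```bash
python3 -c "
from h import *
lid()
t=ray('top',[428.3,224.9],.078)[0];s=ray('scene',[133.6,299.5],.078)[0];print(t,s)
go([*((t+s)/2)[:2],.045-.025])
a,_=snapshot('top');cv2.imwrite('pics/top6.png',a[:,:,::-1])"
```

```text
scene 1929 tilt rad 0.099 n [-0.006  0.098  0.995] c [0.579 0.067 0.047] zmax 0.055
top 2730 tilt rad 0.101 n [-0.007  0.1    0.995] c [0.568 0.076 0.045] zmax 0.054
[ 0.50710845 -0.36029434  0.078     ] [ 0.50811753 -0.36128739  0.078     ]
t 17.3 tcp [ 0.5854 -0.3192  0.2119] delta cm [19.19  3.64  8.04] z [-0.998 -0.067 -0.   ] F [-0.2  1.  -0.6] j [-12.  19.   0.  -0. -71.  16.] op 0.0597
```

The lid is ajar at 0.10 rad, exactly as expected on a seated puck. Now to take the pin.

Request:
move_arm(
  commands=[
    [[0,1.8,4,0],[0,1.8,4,0],[3,0,0,0],[3,0,0,0],[3,0,0,0],[0,0,0,0],[0,0,0,0]],
  ],
)

```text
clock: 18.05
tool_pos: [0.5083, -0.3605, 0.1225]
orientation: [40.5, 90.0, -135.6]
force: [0.1, -0.3, 0.6]
opening: 0.0597
```

```bash
python3 -c "
from h import *
go([.5076,-.3608,.0215])"
```

```text
t 18.05 tcp [ 0.5083 -0.3605  0.1225] delta cm [10.1   0.02  0.07] z [-0.998 -0.068  0.001] F [ 0.1 -0.3  0.6] j [-17.  19. -12.   0. -59.  21.] op 0.0597
```

Request:
move_arm(
  commands=[
    [[3,0,0,0],[3,0,0,0],[2,0,0,0],[1,0,0,0],[0.7,0,0,0],[0.3,0,0,0],[0,0,0,0]],
  ],
)

```text
clock: 18.75
tool_pos: [0.5083, -0.3612, 0.0227]
orientation: [149.5, 89.9, -26.7]
force: [0.2, -0.2, 0.2]
opening: 0.0597
```

Request:
move_arm(
  commands=[
    [[0,0,0,0],[0,0,0,0],[0,0,0,0],[0,0,0,0],[0,0,0,0],[0,0,0,0]],
  ],
  jaw=1.0,
)

```text
clock: 19.35
tool_pos: [0.5076, -0.361, 0.022]
orientation: [9.1, 90.0, -167.2]
force: [-1.3, 0.1, 1.3]
opening: 0.0213
```

Request:
move_arm(
  commands=[
    [[-1,0,0,0],[-2,0,0,0],[-3,0,0,0],[-3,0,0,0],[-3,0,0,0],[0,0,0,0]],
  ],
)

```text
clock: 19.95
tool_pos: [0.5102, -0.3624, 0.1475]
orientation: [149.1, 89.5, -27.0]
force: [0.4, -0.4, -1.1]
opening: 0.0213
```

```bash
python3 -c "
from h import *
go([.511,.029,.142])
a=cv2.imread('pics/top6.png')[:,:,::-1].copy();s,_=snapshot('scene');t,_=snapshot('top')
for n,im in(('top',a),('scene',s)):
  h=cv2.cvtColor(im,cv2.COLOR_RGB2HSV);m=cv2.inRange(h,np.array((105,130,60)),np.array((118,255,255)))
  p=proj(n,[[.5107,.0288,.049]])[0].round().astype(int);w=m[p[1]-8:p[1]+9,p[0]-8:p[0]+9];print(n,p)
  print('\n'.join(''.join('#' if x else '.' for x in r) for r in w))
  N,l,st,c=cv2.connectedComponentsWithStats(255-w,connectivity=4)
  for i in range(1,N):
    if st[i,4]<60: q=c[i]+p-8; print(st[i,4],q,ray(n,q,.047))
cv2.imwrite('pics/p7.png',np.hstack([cv2.resize(s[200:320,80:240],None,fx=2.5,fy=2.5),cv2.resize(a[130:250,185:345],None,fx=2.5,fy=2.5)])[:,:,::-1])"
```

```text
t 19.95 tcp [ 0.5102 -0.3624  0.1475] delta cm [  0.41 -39.05  -2.69] z [-0.998 -0.067 -0.007] F [ 0.4 -0.4 -1.1] j [-17.  18. -11.   0. -61.  21.] op 0.0213
top [273 224]
#################
#######...#######
####.......######
###.........#####
###..........####
##...........####
##...........####
##...........####
##...........####
##...........####
###.........#####
####........#####
#####.....#######
###########......
.................
.................
.................
57 [273.57894737 230.78947368] [[0.49214627 0.02826157 0.047     ]]
scene [268 205]
.............####
............#####
............#####
..............###
...............##
...............##
................#
................#
................#
.##.............#
####............#
####...........##
#####..........##
######.......####
#################
#################
#################
```

View pics/p7.png

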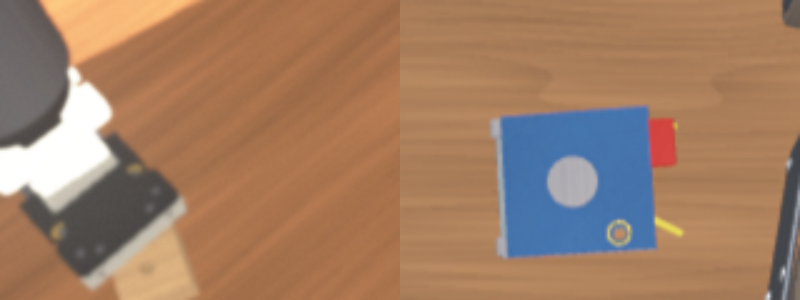

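The scene shows the stand empty, its hole visible at crop (147,267), so the pin is in the gripper. The lid hole has a yellow ring at top crop (619,232), which I'll use.

```bash
python3 -c "
from h import *
a=cv2.imread('pics/top6.png')[:,:,::-1].copy();s,_=snapshot('scene')
for n,im in(('top',a),('scene',s)):
  h=cv2.cvtColor(im,cv2.COLOR_RGB2HSV);m=cv2.bitwise_not(cv2.inRange(h,np.array((95,90,40)),np.array((122,255,255))))
  p=proj(n,[[.5107,.0288,.049]])[0].round().astype(int);o=p-10;w=m[o[1]:o[1]+21,o[0]:o[0]+21]
  y=cv2.inRange(h,np.array((18,60,90)),np.array((38,255,255)))[o[1]:o[1]+21,o[0]:o[0]+21]
  print(n);print('\n'.join(''.join('Y' if b else '.' if x else '#' for x,b in zip(r,k)) for r,k in zip(w,y)))
  v,u=np.nonzero(y);
  if len(u):
    (c,r)=cv2.minEnclosingCircle(np.c_[u,v].astype(np.float32));print(c+o,r,ray(n,np.array(c)+o,.049))
"
```

```text
top
#####################
#####################
#####################
#####################
#######..YYY#########
######.....YY.#######
#####.Y.....YY.######
#####Y.#.....Y.######
#####Y.......Y.######
#####Y#......Y.######
#####Y.......Y.######
#####YY......Y.######
#####.YY....Y.#######
######..YY...########
########...##########
#################....
####.................
.....................
.....................
.....................
.....................
[272.         222.35714245] 4.794335842132568 [[0.5137825  0.03239453 0.049     ]]
scene
...............######
..............#######
.............########
............#########
...........##########
..............#######
..........YYY...#####
................#####
.......Y.........####
....##.Y...##....####
...###...........####
.#####...........####
#######.......Y..####
#######.........#####
########.......######
#####################
#####################
#####################
#####################
.####################
...##################
[268.61764717 204.79411793] 4.038197040557861 [[0.51101306 0.03035219 0.049     ]]
```

Request:
move_arm(
  commands=[
    [[0,-3,-0.2,0],[0,-4,-0.3,0],[0,-4,-0.3,0],[0,-4,-0.3,0],[0,-4,-0.3,0],[0,-4,-0.3,0],[0,-4,-0.3,0],[0,-4,-0.3,0]],
  ],
)

```text
clock: 20.9
tool_pos: [0.5091, -0.0487, 0.1408]
orientation: [7.5, 89.9, -168.7]
force: [1.1, -0.2, -1.3]
opening: 0.0214
```

Request:
move_arm(
  commands=[
    [[0,-4,-0.3,0],[0,-3,-0.2,0],[0,-1.2,0,0],[2,0,0,0],[2,0,0,0],[1,0,0,0],[0,0,0,0],[0,0,0,0]],
  ],
)

```text
clock: 21.7
tool_pos: [0.5099, 0.0316, 0.092]
orientation: [52.8, 90.0, -123.5]
force: [-0.7, 0.5, -0.4]
opening: 0.0212
```

```bash
python3 -c "
from h import *
go([.512,.0305,.09])
s,d=snapshot('scene');cv2.imwrite('pics/p8.png',cv2.resize(s[165:225,230:310],None,fx=9,fy=9,interpolation=cv2.INTER_CUBIC)[:,:,::-1])
o=get_obs()['tool_pos'];print((proj('scene',[[o[0],o[1],o[2]-.018],[.512,.0305,.049],[.507,-.361,.06]])-[230,165]+.5)*9-.5)
"
```

```text
t 21.7 tcp [0.5099 0.0316 0.092 ] delta cm [ 0.2   0.12 -0.2 ] z [-0.998 -0.066  0.   ] F [-0.7  0.5 -0.4] j [ 26.  11. -28.   0. -51. -22.] op 0.0212
[[ 352.94306752  306.0817446 ]
 [ 354.27265057  363.90087381]
 [-842.96661705 1237.96169649]]
```

View pics/p8.png

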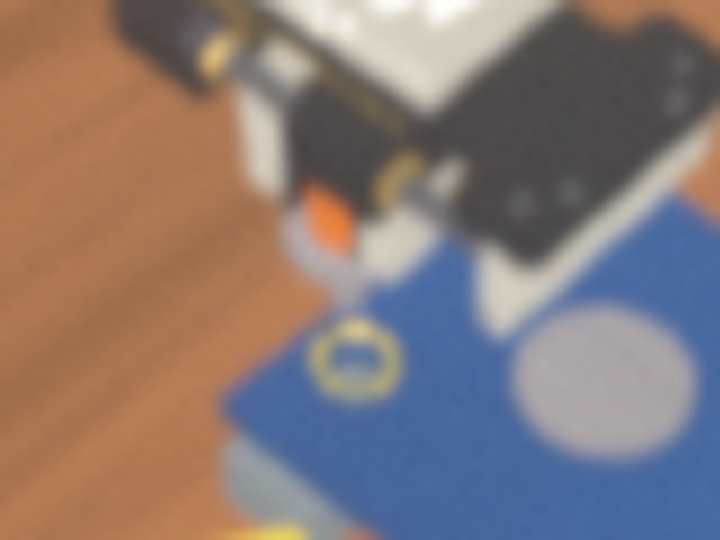

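The ring is centred at crop (356,361) against a predicted (354,364). The tip, near (351,318), sits above it in line. I'll shift 2 mm in x and insert.

Request:
move_arm(
  commands=[
    [[0,0,-0.2,0],[0.8,0,0,0],[0.8,0,0,0],[0.4,0,0,0],[0,0,0,0]],
  ],
)

```text
clock: 22.25
tool_pos: [0.511, 0.0318, 0.0709]
orientation: [17.4, 89.9, -158.8]
force: [0.0, -0.4, -0.6]
opening: 0.0213
```

Request:
move_arm(
  commands=[
    [[0.3,0,0,0],[0.3,0,0,0],[0.3,0,0,0],[0,0,0,0]],
  ],
)

```text
clock: 22.65
tool_pos: [0.5114, 0.032, 0.0624]
orientation: [15.6, 90.0, -160.6]
force: [-0.4, -1.0, -0.5]
opening: 0.0213
```

Request:
move_arm(
  commands=[
    [[0.3,0,0,0],[0.3,0,0,0],[0.3,0,0,0],[0.3,0,0,0],[0,0,0,0]],
  ],
)

```text
clock: 23.15
tool_pos: [0.5114, 0.032, 0.0503]
orientation: [17.9, 89.9, -158.3]
force: [-0.2, 0.4, -1.2]
opening: 0.0213
```

Request:
move_arm(
  commands=[
    [[0.3,0,0,0],[0.3,0,0,0],[0.3,0,0,0],[0,0,0,0]],
  ],
)

```text
clock: 23.55
tool_pos: [0.5114, 0.032, 0.0413]
orientation: [16.4, 89.9, -159.8]
force: [-0.3, 0.0, -1.9]
opening: 0.0211
```

Request:
move_arm(
  commands=[
    [[0.3,0,0,0],[0.3,0,0,0],[0.3,0,0,0],[0.2,0,0,0],[0,0,0,0]],
  ],
)

```text
clock: 24.05
tool_pos: [0.5118, 0.032, 0.0307]
orientation: [79.2, 90.0, -97.0]
force: [0.1, 0.1, 0.7]
opening: 0.0214
```

Request:
move_arm(
  commands=[
    [[0.2,0,0,0],[0.2,0,0,0],[0.2,0,0,0],[0,0,0,0]],
  ],
)

```text
clock: 24.45
tool_pos: [0.5118, 0.0321, 0.0246]
orientation: [7.1, 90.0, -169.1]
force: [-0.2, -2.1, 2.4]
opening: 0.0212
```

Request:
move_arm(
  commands=[
    [[0.1,0,0,0],[0.1,0,0,0],[0.1,0,0,0],[0,0,0,0]],
  ],
)

```text
clock: 24.85
tool_pos: [0.5118, 0.032, 0.0228]
orientation: [131.8, 90.0, -44.4]
force: [-4.1, -3.2, 14.3]
opening: 0.021
```

```bash
python3 -c "
from h import *
lid();go([.512,.032,.02])"
```

```text
scene 1424 tilt rad 0.001 n [-0.001  0.     1.   ] c [0.601 0.051 0.038] zmax 0.041
top 586 tilt rad 0.012 n [0.011 0.005 1.   ] c [0.618 0.119 0.037] zmax 0.041
t 24.95 tcp [0.5119 0.032  0.0228] delta cm [ 0.28 -0.   -0.01] z [-0.998 -0.066 -0.   ] F [-4.1 -3.4 14.5] j [ 26.  17. -32.   0. -41. -22.] op 0.0215
```

The lid is shut, with a tilt of about 0. I'll press slightly more for margin, hold and check.

Request:
move_arm(
  commands=[
    [[0.1,0,0,0],[0,0,0,0],[0,0,0,0],[0,0,0,0],[0,0,0,0],[0,0,0,0],[0,0,0,0],[0,0,0,0]],
  ],
)

```text
clock: 25.75
tool_pos: [0.5119, 0.0319, 0.0227]
orientation: [158.3, 89.9, -17.8]
force: [-6.5, -3.6, 24.8]
opening: 0.0215
```

```bash
python3 -c "
from h import *
lid();go([.512,.032,.02])
s,d=snapshot('scene');cv2.imwrite('pics/p9.png',cv2.resize(s[100:260,200:420],None,fx=3.5,fy=3.5,interpolation=cv2.INTER_CUBIC)[:,:,::-1])"
```

```text
scene 1427 tilt rad 0.003 n [-0.003 -0.     1.   ] c [0.601 0.051 0.038] zmax 0.041
top 590 tilt rad 0.003 n [ 0.003 -0.001  1.   ] c [0.617 0.119 0.037] zmax 0.041
t 25.85 tcp [0.5119 0.0319 0.0227] delta cm [ 0.27 -0.01 -0.01] z [-0.998 -0.067 -0.001] F [-7.3 -1.8 25.2] j [ 26.  17. -33.   0. -41. -22.] op 0.0213
```

View pics/p9.png

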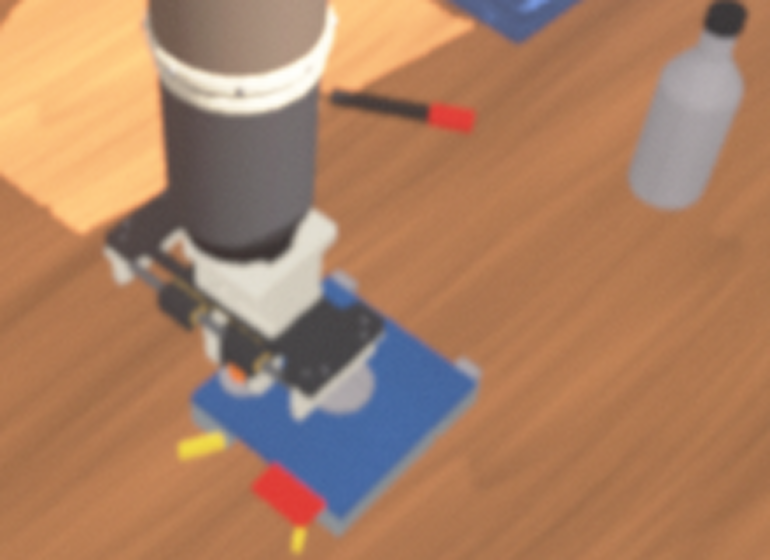

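The lid lies flat on the base at crop (340,400). The pin flange is on it at (240,380) with the knob in the fingers, and the marker and flask are untouched. I'm handing in.

```bash
python3 -c "
from h import *
close_job();o=get_obs();print(o['clock'],o['force'],o['opening'])"
```

```text
the job is handed in; nothing more can be done
the job is handed in; nothing more can be done
```

The badge is made up and the job is handed in at about 26 s. The puck was slid back to the stop, the lid swung down over it, and the pin pushed through the lid into the base. The arm is still gripping the pin and pressing.

**Last checks:**
- **Puck:** seen at (.564, .077) after the push, against an estimated nest of (.565, .078). The force rose to 11 N at the stop.
- **Lid:** ajar at 0.10 rad before the pin went in. It was flat to within 0.003 rad in both depth views while pressed at about 25 N.
- **Pin:** gripped at 21 mm opening. The end height is 0.7 mm above its reading in the stand, against the expected 1 mm, so the flange is on the lid.
- **Bystanders:** the marker and flask look unmoved in the last picture. The carton was not in it, but the arm never came near it.

**What disagreed:** the reported tool height is about 25 mm too low. My first push therefore passed over the puck. Probing down to find the error pressed the closed fingertips on top of the puck with about 71 N. That is under the 120 N wrist limit, but it would break the 40 N limit if fingertips count as the gripper's body. The puck did not move. I confirmed the offset by depth and corrected for it from then on.

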